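Stack the clamping squares on their storage pad

TASK

Put away the four coloured L-shaped clamping squares in one neat pile over the black patch of the dark wooden pad, one at a time: red first, with its elbow at the pad's white corner, then blue, yellow and green. Turn each one half round from the one below it, so that the elbows alternate between the white corner and the opposite one and the pile is a balanced square column. Leave the spacer bar, sanding block, bench dog and try square where they are, and let go of everything at the end.

Things in the scene. Friction and masses are not known exactly. Their poses are not given: they have to be found in the camera images.
- red_square: flat red plastic L (clamping square), 18 mm thick, 110 g, lying flat: a 90 x 90 mm square less one quarter, two arms 90 mm long outside, 36 mm wide. Origin: underside, centre of the 90 mm square (in the notch, 9 mm off both arms). Elbow (outer corner) at (-45, -45) mm; one arm along x (y -45 to -9), one along y (x -45 to -9); z up. Centre of mass (-10, -10)
- blue_square: flat blue plastic L (clamping square), 18 mm thick, 110 g, lying flat: a 90 x 90 mm square less one quarter, two arms 90 mm long outside, 36 mm wide. Origin: underside, centre of the 90 mm square (in the notch, 9 mm off both arms). Elbow (outer corner) at (-45, -45) mm; one arm along x (y -45 to -9), one along y (x -45 to -9); z up. Centre of mass (-10, -10)
- yellow_square: flat yellow plastic L (clamping square), 18 mm thick, 110 g, lying flat: a 90 x 90 mm square less one quarter, two arms 90 mm long outside, 36 mm wide. Origin: underside, centre of the 90 mm square (in the notch, 9 mm off both arms). Elbow (outer corner) at (-45, -45) mm; one arm along x (y -45 to -9), one along y (x -45 to -9); z up. Centre of mass (-10, -10)
- green_square: flat green plastic L (clamping square), 18 mm thick, 110 g, lying flat: a 90 x 90 mm square less one quarter, two arms 90 mm long outside, 36 mm wide. Origin: underside, centre of the 90 mm square (in the notch, 9 mm off both arms). Elbow (outer corner) at (-45, -45) mm; one arm along x (y -45 to -9), one along y (x -45 to -9); z up. Centre of mass (-10, -10)
- pad: fixed dark wooden board 124 x 124 mm, 12 mm thick, black rubber patch 92 x 92 mm in its middle, white-painted -x, -y corner. Origin: centre of its underside, on the bench; z up. A square is over the patch when its origin is above the pad's, sides along the patch's; its elbow is at the white corner when its x and y axes point as the pad's do
- pad_mark (a point): point in the pad's white-painted corner (a white angle, 13 mm wide and 32 mm along each edge, outside the black patch), on the upper face, at (-53, -53, 12) mm in the pad's frame; the pile does not cover it
- spacer: bystander, not an L: loose straight blue plastic bar 70 x 26 x 18 mm; origin at the centre of its underside, long side along x. Leave it alone
- sanding_block: bystander: loose cork sanding block with a wooden back, 70 x 36 x 32 mm; origin at the centre of its underside, long side along x. Leave it alone
- bench_dog: bystander: loose round brass bench dog standing upright, foot 30 mm across, 40 mm high; origin at the centre of its underside. Leave it alone
- try_square: bystander: loose joiner's try square, dark wooden stock 95 x 26 x 16 mm along x and a thin steel blade 30 mm wide along y to y = +133 mm; origin at the centre of the stock's underside. Leave it alone
There are look-alikes about, which are no part of the job. There is more than one size of the blue_square; the job needs the smaller. Several things look just like the green_square: the one meant starts farthest to the robot's left.

How it is judged:
On the way, in this order (a step that is already met when the one before it is completed fails the run):
1. the red square lies released on the pad with its elbow at the white corner (horizontal distance between red_square and pad below 0.01 m and z of red_square in the frame of pad between 0.007 and 0.017 m and angle between red_square's own z axis and vertical below 0.08 rad and x of pad_mark in the frame of red_square below -0.035 m and y of pad_mark in the frame of red_square below -0.035 m and linear speed of red_square below 0.02 m/s and angular speed of red_square below 0.2 rad/s and contact force between red_square and the fingers below 0.3 N), for 0.2 s.
2. the blue square lies released on the red one, turned half round (horizontal distance between each of red_square, blue_square and pad below 0.01 m and z of red_square in the frame of pad between 0.007 and 0.017 m and angle between each of red_square, blue_square's own z axis and vertical below 0.08 rad and x of pad_mark in the frame of red_square below -0.035 m and y of pad_mark in the frame of red_square below -0.035 m and z of blue_square in the frame of pad between 0.025 and 0.035 m and x of pad_mark in the frame of blue_square above 0.035 m and y of pad_mark in the frame of blue_square above 0.035 m and linear speed of blue_square below 0.02 m/s and angular speed of blue_square below 0.2 rad/s and contact force between blue_square and the fingers below 0.3 N), for 0.2 s.
3. the yellow square lies released on the blue one, turned like the red (horizontal distance between each of red_square, blue_square, yellow_square and pad below 0.01 m and z of red_square in the frame of pad between 0.007 and 0.017 m and angle between each of red_square, blue_square, yellow_square's own z axis and vertical below 0.08 rad and x of pad_mark in the frame of red_square below -0.035 m and y of pad_mark in the frame of red_square below -0.035 m and z of blue_square in the frame of pad between 0.025 and 0.035 m and x of pad_mark in the frame of blue_square above 0.035 m and y of pad_mark in the frame of blue_square above 0.035 m and z of yellow_square in the frame of pad between 0.043 and 0.053 m and x of pad_mark in the frame of yellow_square below -0.035 m and y of pad_mark in the frame of yellow_square below -0.035 m and linear speed of yellow_square below 0.02 m/s and angular speed of yellow_square below 0.2 rad/s and contact force between yellow_square and the fingers below 0.3 N), for 0.2 s.
4. the green square lies released on top, turned like the blue (horizontal distance between each of red_square, blue_square, yellow_square, green_square and pad below 0.01 m and z of red_square in the frame of pad between 0.007 and 0.017 m and angle between each of red_square, blue_square, yellow_square, green_square's own z axis and vertical below 0.08 rad and x of pad_mark in the frame of red_square below -0.035 m and y of pad_mark in the frame of red_square below -0.035 m and z of blue_square in the frame of pad between 0.025 and 0.035 m and x of pad_mark in the frame of blue_square above 0.035 m and y of pad_mark in the frame of blue_square above 0.035 m and z of yellow_square in the frame of pad between 0.043 and 0.053 m and x of pad_mark in the frame of yellow_square below -0.035 m and y of pad_mark in the frame of yellow_square below -0.035 m and z of green_square in the frame of pad between 0.061 and 0.071 m and x of pad_mark in the frame of green_square above 0.035 m and y of pad_mark in the frame of green_square above 0.035 m and linear speed of green_square below 0.02 m/s and angular speed of green_square below 0.2 rad/s and contact force between green_square and the fingers below 0.3 N), for 0.2 s.
At the end, for the whole second after the job is handed in: Red, blue, yellow, green lie flat on one another on the pad (height within 5 mm, tilt under 0.08 rad), each centre within 10 mm of the pad's; red and yellow have elbows to the white corner, blue and green opposite (each some 15 degrees of skew at most); all released and at rest (all of step 4 and linear speed of each of red_square, blue_square, yellow_square below 0.02 m/s and angular speed of each of red_square, blue_square, yellow_square below 0.2 rad/s and contact force between each of red_square, blue_square, yellow_square and the fingers below 0.3 N); the robot touches nothing.
It fails at once if the blue straight spacer is moved more than 20 mm (distance of spacer from where it was at the start of the episode above 0.02 m).
It fails at once if the sanding block is moved more than 20 mm (distance of sanding_block from where it was at the start of the episode above 0.02 m).
It fails at once if the bench dog is moved more than 20 mm (distance of bench_dog from where it was at the start of the episode above 0.02 m).
It fails at once if the try square is moved more than 20 mm (distance of try_square from where it was at the start of the episode above 0.02 m).
It also fails if it takes over 112 s, if anything falls off the work surface, if the arm or the gripper's body presses on something with over 40 N, if the wrist force passes 120 N, or if a joint passes its speed limit or range.

ROBOT

A 6-joint arm with a two-finger parallel gripper is mounted at the origin on the work surface. World frame = base frame: x ahead of the robot, y to its left, z up, the work surface at z = 0. Lengths are in m, angles in rad, forces in N, time in s.
With the tool pointing down it reaches from about 0.35 to 0.725 m from the base axis. Payload 6 kg.
Tool frame: the origin (TCP) lies at the very end of the fingers, on their centre line; the grasp point (between the pads) lies 19 mm behind it; z points along the fingers, y is the line along which they close (so a half turn about z gives the same grasp; the last joint's range is limited). The gripper opens to 85 mm and grips with 20 to 120 N. Pads are 22 mm wide; open, the fingers measure 114 mm over their backs; the gripper's body (76 mm by 85 mm) begins 54 mm behind the grasp point. The pads swing forward as they close: fully open they stand 13 mm farther back than shut.
Start: joints at [-0.963, 0.04, 0.085, 0, -1.615, -0.334], TCP at [0.162, -0.578, 0.231] pointing down, gripper open.
Joint ranges: [-2.56, 2.56], [-1.29, 2.01], [-1.08, 1.49], [-3.29, 1.98], [-2.81, -0.18], [-2.99, 2.99]. Speed limits (rad/s): [2.57, 2.57, 3.01, 3.14, 3.14, 3.14].

INTERFACE

Orientations are given as a unit quaternion [w, x, y, z].
In Python, from cell import manip gives the robot as it stands.
- The arm moves only by the shell command python3 -m inch 'ROWS' [FORCE]. ROWS is JSON, a list of rows, each a list of 3 entries, a list of its own where there are three numbers: the shift along the tool's x, y, z in cm, then the turn, a rotation vector about the tool's x, y, z in degrees, then the finger opening in cm, from 0 to 8.54. A call has exactly 10 rows; each row shifts and turns the commanded pose from where the row before left it, along the tool's axes as they then stand; what a row does not reach is not made up. A row lasts 1/10 s, in which the tool goes at most 50 mm and 8.59 degrees, less where a joint would pass 70% of its speed; a pose out of reach is approached as far as the arm can. A call is refused whole if a number of a shift passes 5 or a number of a turn 8.59, either way. A call with a gripper value outside its range is refused whole. The fingers move at their own pace and stop on an object; FORCE is the grip in N (left out, the last holds). Time passes only in rows, so rows that do not move let the fingers close, or fill a call up. It gives the time, the measured TCP pose, the force, the opening and the grip force at its end, in the units of the state.
- manip.observe(): the state, without advancing time (a new reading comes with each control period).
- manip.get_image(name): name is "side" or "top"; returns a dict with "frame" (384x512x3 uint8, red, green, blue), "fx", "fy", "cx", "cy" (pixels), "k1" (the pictures are not rectified: a ray, as slopes to the right and down, at radius r is drawn at 1 + k1 r^2 times it, then the intrinsics apply), "pose" (4x4, takes a point from camera to world coordinates). Camera axes: x right, y down, z forward; pixel columns grow to the right and rows downward; lengths in m; the calibration is good to about 2 mm. A picture is of the moment at which its call begins. There is no depth.
- manip.sign_off(): hands the job in; it is judged then, once.
The state is a dict: "time": time; "qpos": joint angles; "dq": joint speeds; "effort": joint torques, N m; "tcp_pos": TCP position; "orientation": TCP orientation; "ft_force": force on the tool from outside, world axes, zero at the start; "ft_torque": the same for the moment, N m; "finger_gap": finger opening in m; "grip_force": force on a finger pad.
Only numpy, scipy, OpenCV 4.12 (cv2) and the standard library are available. Lean on these libraries where they do the work, as an engineer would, in place of code of your own. Each camera call takes 0.05 s, during which the arm holds its last target. There are 200 camera calls.

## Working session

There is one attempt and no reset: what is moved stays moved. The work goes in short steps, Python scripts to look and compute and a shell command to move; the robot and the scene stay as the last step left them, time stands still between calls to the robot, and variables do not carry over. Pictures are saved under pics/ and viewed, at most 14 in all, crops included, and the job is handed in when it is done.

```bash
mkdir -p pics; ls; python3 - <<'E'
from cell import manip
import cv2,json
s=manip.observe();print(s)
for n in("top","side"):
    g=manip.get_image(n);cv2.imwrite(f"pics/{n}0.png",g["frame"][:,:,::-1]);print(n,g["fx"],g["fy"],g["cx"],g["cy"],g["k1"],g["pose"])
E
```

```text
pics
{'time': 0.0, 'qpos': array([-9.63289069e-01,  4.07908438e-02,  8.37800394e-02, -4.84931298e-04,
       -1.61551381e+00, -3.33671541e-01]), 'dq': array([-1.90785574e-03, -1.83366184e-04, -8.53811022e-05,  1.25574180e-03,
       -1.07095845e-03, -7.01054871e-04]), 'effort': array([-1.77710552e-05, -3.68200707e+01,  3.47402322e+01,  6.93233460e+00,
       -5.57021951e-03, -4.39017799e-05]), 'tcp_pos': array([ 0.16222679, -0.57729343,  0.23026965]), 'orientation': array([-1.75909957e-04, -1.36500946e-01,  9.90639534e-01,  8.80041909e-04]), 'ft_force': array([0.10150429, 0.14516378, 0.82336139]), 'ft_torque': array([-0.0206632 ,  0.03120887, -0.0202241 ]), 'grip_force': 0.0, 'finger_gap': 0.08562196178889021}
top 366.3541843677134 366.3541843677134 259.19260297932186 187.71050141229014 0.0336740076439565 [[ 0.02079935 -0.98865591  0.14875103  0.36714202]
 [-0.99957042 -0.02363631 -0.01732936 -0.0609472 ]
 [ 0.0206487  -0.14832669 -0.98872282  0.96370362]
 [ 0.          0.          0.          1.        ]]
side 404.11600434657254 404.11600434657254 252.90740776177543 190.7693402957754 0.009337325681546957 [[ 9.82445030e-01 -1.17343864e-01  1.45024760e-01  3.46119079e-01]
 [-1.86552084e-01 -6.19173091e-01  7.62773232e-01 -8.04960563e-01]
 [ 2.88670460e-04 -7.76437442e-01 -6.30194268e-01  6.61554105e-01]
 [ 0.00000000e+00  0.00000000e+00  0.00000000e+00  1.00000000e+00]]
```

View pics/top0.png

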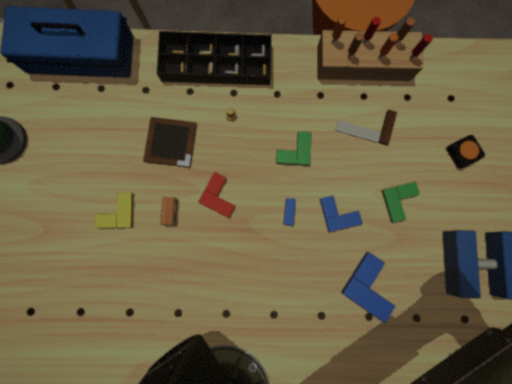

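View pics/side0.png

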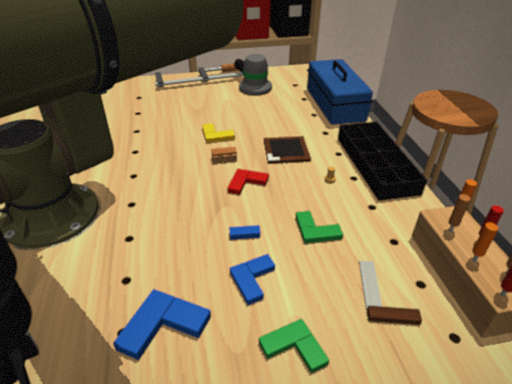

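The top view shows the pad at (170,143) with its white corner at (185,160). Red is at (217,195), small blue at (340,213), yellow at (118,212), and the leftmost green at (296,150). The other green (400,200) and the large blue (368,287) are the look-alikes. The side view agrees: pad (287,150), red (247,180), yellow (217,134), green (318,230), blue (252,277).

```bash
cat > h.py <<'E'
import numpy as np,cv2
from cell import manip
HUE={'red':[(0,7),(172,180)],'blue':[(100,125)],'yellow':[(22,36)],'green':[(45,85)]}
def grab(n): return manip.get_image(n)
def ray(g,uv):
    K=np.array([[g['fx'],0,g['cx']],[0,g['fy'],g['cy']],[0,0,1]])
    p=cv2.undistortPoints(np.float64(uv).reshape(-1,1,2),K,np.array([g['k1'],0,0,0]))[:,0]
    T=np.array(g['pose']); return T[:3,3],np.c_[p,np.ones(len(p))]@T[:3,:3].T
def cast(g,uv,z):
    o,d=ray(g,uv); return (o+d*((z-o[2])/d[:,2])[:,None])[:,:2]
def pix(g,P):
    T=np.linalg.inv(np.array(g['pose']));P=np.float64(P).reshape(-1,3)@T[:3,:3].T+T[:3,3]
    K=np.array([[g['fx'],0,g['cx']],[0,g['fy'],g['cy']],[0,0,1]])
    return cv2.projectPoints(P,np.zeros(3),np.zeros(3),K,np.array([g['k1'],0,0,0]))[0][:,0]
def tri(g1,u1,g2,u2):
    o1,d1=ray(g1,u1);o2,d2=ray(g2,u2);out=[]
    for a,b in zip(d1,d2):
        s=np.linalg.lstsq(np.c_[a,-b],o2-o1,rcond=None)[0];p,q=o1+a*s[0],o2+b*s[1]
        out.append([*(p+q)/2,np.linalg.norm(p-q)])
    return np.array(out)
def mask(g,col,smin=110,vmin=60,up=4):
    f=cv2.resize(g['frame'],None,fx=up,fy=up,interpolation=cv2.INTER_CUBIC)
    h=cv2.cvtColor(f,cv2.COLOR_RGB2HSV)
    m=sum(((h[...,0]>=a)&(h[...,0]<=b)) for a,b in HUE[col])>0
    return (m&(h[...,1]>smin)&(h[...,2]>vmin)).astype(np.uint8),h[...,2]
def blob(g,col,uv,up=4,top=True):
    """contour of the component nearest pixel uv; top: keep the brighter (upper) face"""
    m,v=mask(g,col,up=up);n,l,st,c=cv2.connectedComponentsWithStats(m)
    k=min((i for i in range(1,n) if st[i,4]>150*up*up),key=lambda i:np.hypot(*(c[i]/up-uv)))
    m=(l==k).astype(np.uint8)
    if top:
        hi=np.percentile(v[m>0],75); m=((m>0)&(v>0.82*hi)).astype(np.uint8)
        m=cv2.morphologyEx(cv2.morphologyEx(m,cv2.MORPH_OPEN,np.ones((9,9))),cv2.MORPH_CLOSE,np.ones((9,9)))
    ct=max(cv2.findContours(m,0,2)[0],key=cv2.contourArea)[:,0]
    return (ct+.5)/up-.5
def fitL(g,col,uv,z):
    P=cast(g,blob(g,col,uv),z)*1000
    c,(w,h),a=cv2.minAreaRect(P.astype(np.float32)); c=np.array(c)
    M=cv2.moments(P.astype(np.float32)[:,None]);cm=np.array([M['m10'],M['m01']])/M['m00']
    B=cv2.boxPoints((tuple(c),(w,h),a)); e=B[np.argmax((B-c)@(cm-c))]
    yaw=np.degrees(np.arctan2(*(c-e)[::-1]))-45
    return c,yaw,(w,h),np.hypot(*(cm-c))
def corners(c,yaw):
    a=np.radians(yaw);R=np.array([[np.cos(a),-np.sin(a)],[np.sin(a),np.cos(a)]])
    return c+np.array([[-45,-45],[45,-45],[-45,45],[45,-9],[-9,45]])@R.T
E
cat > m0.py <<'E'
from h import *
t,s=grab('top'),grab('side')
uvs={'red':((217,195),(247,180)),'blue':((340,213),(252,277)),'yellow':((118,212),(217,134)),'green':((296,150),(318,230))}
for k,(a,b) in uvs.items():
    for n,g,u in(('top',t,a),('side',s,b)):
        c,y,wh,o=fitL(g,k,u,.018);print(k,n,c.round(1),round(y,1),np.round(wh,1),round(o,1))
    # heights from matched contour corners
    Q=[]
    for g,u in((t,a),(s,b)):
        ct=blob(g,k,u).astype(np.float32); ap=cv2.approxPolyDP(ct,2.0,True)[:,0]
        C=pix(g,np.c_[corners(*fitL(g,k,u,.018)[:2])/1000,np.full(5,.018)])
        Q.append(np.array([ap[np.argmin(np.hypot(*(ap-q).T))] for q in C]))
    print('  z mm',(tri(t,Q[0],s,Q[1])[:,2:]*1000).round(1).tolist())
for n,g in(('top',t),('side',s)):
    u=(170,143) if n=='top' else (287,150)
    f=cv2.resize(g['frame'],None,fx=4,fy=4,interpolation=cv2.INTER_CUBIC);v=f.max(2)
    m=(v<75).astype(np.uint8);nn,l,st,c=cv2.connectedComponentsWithStats(m)
    k=l[u[1]*4,u[0]*4];print(n,'patchV',v[u[1]*4,u[0]*4],st[k])
    ct=max(cv2.findContours((l==k).astype(np.uint8),0,2)[0],key=cv2.contourArea)[:,0]
    P=cast(g,(ct+.5)/4-.5,.012)*1000;print(n,'patch',cv2.minAreaRect(P.astype(np.float32)))
    cv2.imwrite(f'pics/pad_{n}.png',f[u[1]*4-150:u[1]*4+150,u[0]*4-200:u[0]*4+200,::-1])
E
python3 m0.py; python3 -c "
import cv2,numpy as np
cv2.imwrite('pics/pads.png',np.hstack([cv2.imread('pics/pad_top.png'),cv2.imread('pics/pad_side.png')]))"
```

```text
red top [490.4  21.6] -115.4 [87.3 88.6] 14.7
red side [490.1  19.7] -116.4 [87.8 86.8] 14.2
  z mm [[16.3, 1.9], [15.7, 0.2], [16.7, 0.9], [15.7, 1.0], [15.9, 0.3]]
blue top [ 454.  -290.6] -75.2 [85.9 86.3] 14.9
blue side [ 453.4 -293.2] -75.0 [86.9 86.8] 14.5
  z mm [[16.3, 0.4], [15.7, 1.2], [16.0, 0.1], [14.7, 0.6], [15.3, 0.4]]
yellow top [444.1 295.9] 1.4 [93.3 91.2] 13.8
yellow side [444.3 294.2] 5.0 [91.6 95.6] 13.6
  z mm [[15.5, 4.8], [15.8, 1.7], [16.1, 0.6], [20.3, 0.5], [16.8, 0.4]]
green top [ 621.4 -166.3] -1.5 [86.8 86.3] 14.6
green side [ 621.2 -168.8] -2.8 [87.7 87.8] 14.6
  z mm [[16.6, 1.6], [15.9, 0.9], [16.8, 0.7], [15.8, 2.3], [15.8, 0.1]]
top patchV 34 [  577   471   209   191 30851]
top patch ((627.1423950195312, 161.43577575683594), (123.34525299072266, 123.1754379272461), 84.17847442626953)
side patchV 37 [1077  553  142   76 8762]
side patch ((629.6309814453125, 163.63421630859375), (96.69136810302734, 94.32467651367188), 84.50947570800781)
```

View pics/pads.png

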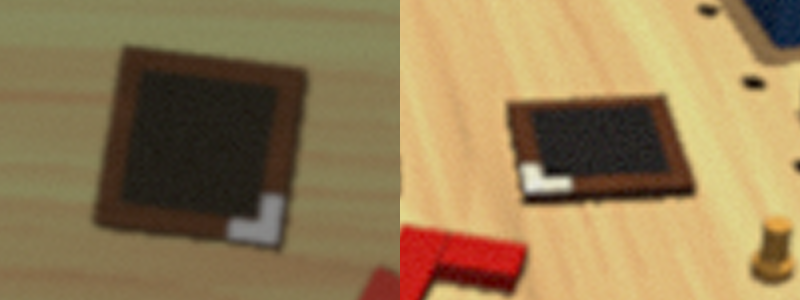

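The crop shows the pad with its white angle towards the robot's near-right, at (262,220) in the top crop and (545,183) in the side crop. So the pad's yaw is about -6°. Yellow and the patch need tighter masks.

```bash
cat > m1.py <<'E'
from h import *
import h
t,s=grab('top'),grab('side')
o=h.mask
for sm in(150,175,200):
    h.mask=lambda g,col,smin=0,vmin=60,up=4:o(g,col,sm,vmin,up)
    for n,g,u in(('top',t,(118,212)),('side',s,(217,134))):
        c,y,wh,f=fitL(g,'yellow',u,.018);print('yellow',sm,n,c.round(1),round(y,1),np.round(wh,1),round(f,1))
box={}
for n,g,u in(('top',t,(170,143)),('side',s,(287,150))):
    f=cv2.resize(g['frame'],None,fx=4,fy=4,interpolation=cv2.INTER_CUBIC).astype(int)
    d=f[...,0]-f[...,2]; y0,x0=u[1]*4,u[0]*4
    print(n,'R-B patch',d[y0,x0], 'R',f[y0,x0,0])
    for th in(14,20,26):
        m=((cv2.blur(d.astype(np.float32),(5,5))<th)&(f[...,0]<65)).astype(np.uint8)
        m=cv2.morphologyEx(m,cv2.MORPH_OPEN,np.ones((13,13)))
        k,l=cv2.connectedComponents(m);i=np.bincount(l[y0-20:y0+20,x0-20:x0+20].ravel()).argmax()
        ct=max(cv2.findContours((l==i).astype(np.uint8),0,2)[0],key=cv2.contourArea)[:,0]
        uv=(ct+.5)/4-.5;P=cast(g,uv,.012)*1000;r=cv2.minAreaRect(P.astype(np.float32));print(' ',th,np.round(r[0],1),np.round(r[1],1),round(r[2],1))
        if th==20: 
            B=cv2.boxPoints(r); B=B[np.argsort(np.arctan2(*(B-B.mean(0)).T))]
            box[n]=np.array([uv[np.argmin(np.hypot(*(P-b).T))] for b in B])
print((tri(t,box['top'],s,box['side'])*1000).round(1))
E
python3 m1.py
```

```text
yellow 150 top [413.9 319.1] -86.6 [30.6 32.2] 3.4
yellow 150 side [443.3 292.7] 4.6 [89.  92.7] 13.9Traceback (most recent call last):
  File "m1.py", line 8, in <module>
    c,y,wh,f=fitL(g,'yellow',u,.018);print('yellow',sm,n,c.round(1),round(y,1),np.round(wh,1),round(f,1))
             ~~~~^^^^^^^^^^^^^^^^^^^
  File "h.py", line 37, in fitL
    P=cast(g,blob(g,col,uv),z)*1000
             ~~~~^^^^^^^^^^
  File "h.py", line 29, in blob
    k=min((i for i in range(1,n) if st[i,4]>150*up*up),key=lambda i:np.hypot(*(c[i]/up-uv)))
ValueError: min() iterable argument is empty
```

```bash
sed -i 's/for sm in(150,175,200):/for sm in(120,130,138):/; s/^    h.mask=.*/    h.mask=lambda g,col,smin=0,vmin=60,up=4:o(g,col,sm+(25 if g is s else 0),vmin,up)/' m1.py
sed -i '/^for sm/i h.HUE["yellow"]=[(24,36)]' m1.py
python3 m1.py; python3 - <<'E'
import cv2,numpy as np
from PIL import Image
E
python3 - <<'E'
import cv2,numpy as np
a=cv2.imread('pics/top0.png');b=cv2.imread('pics/side0.png')
h=cv2.cvtColor(a,cv2.COLOR_BGR2HSV);print(h[212,118:140:2].tolist(),h[222,85:140:4].tolist())
A=cv2.resize(a[187:237,85:145],None,fx=6.67,fy=6,interpolation=3);B=cv2.resize(b[115:150,195:240],None,fx=400/45,fy=300/35,interpolation=3)
cv2.imwrite('pics/yel.png',np.hstack([A[:300,:400],B[:300,:400]]))
E
```

```text
yellow 120 top [444.4 295. ] 0.8 [91.7 89.4] 14.2
yellow 120 side [444.  292.8] 3.4 [89.2 91. ] 14.2
yellow 130 top [443.8 295.1] 1.8 [90.1 89.1] 14.4
yellow 130 side [443.7 292.7] 3.5 [88.8 90.8] 14.5
yellow 138 top [443.8 294.5] 1.9 [88.8 87.8] 14.7
yellow 138 side [443.6 291.9] 3.1 [88.3 89.3] 14.3
top R-B patch 8 R 32
  14 [629.1 163. ] [88.3 88.5] 84.2
  20 [630.  163.9] [90.4 90.7] 84.1
  26 [630.1 164.1] [93.2 93.4] 84.2
side R-B patch 5 R 41
  14 [629.7 162.9] [83. 87.] 83.3
  20 [629.7 163.2] [85.3 88.6] 83.3
  26 [629.7 163.5] [88.9 89.8] 84.0
[[581.2 123.7  15.2   0. ]
 [592.5 210.8  10.9   2.3]
 [678.8 204.6   7.9   1.4]
 [667.1 116.6  13.    3.1]]
[[30, 150, 136], [30, 150, 136], [30, 148, 136], [31, 149, 137], [30, 145, 137], [30, 149, 137], [27, 154, 126], [21, 143, 66], [21, 104, 120], [22, 100, 133], [23, 102, 135]] [[20, 105, 134], [20, 107, 133], [21, 108, 134], [30, 155, 135], [31, 151, 137], [30, 151, 135], [30, 148, 136], [30, 149, 137], [29, 159, 128], [30, 149, 137], [30, 148, 136], [28, 148, 133], [20, 110, 93], [22, 100, 135]]
```

View pics/yel.png

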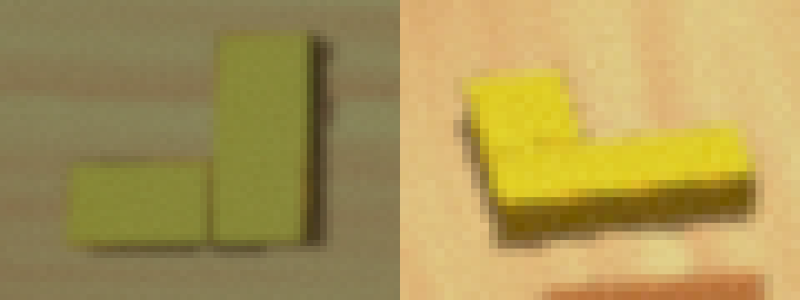

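The crop shows the yellow top face at (70–305, 35–245) in the left half, so its yaw is about 2°. All the measurements agree to about 2 mm. Next is a helper that works out the shifts for each move, then the turn for red.

```bash
cat > go.py <<'E'
import sys,numpy as np
from scipy.spatial.transform import Rotation as R
from cell import manip
# go.py x y z(mm) psi(deg): turn about tool z, then shift in tool axes after the turn (cm)
x,y,z,psi=map(float,sys.argv[1:5]);s=manip.observe()
T=R.from_quat(s['orientation'],scalar_first=True).as_matrix()
a=np.degrees(np.arctan2(T[1,1],T[0,1]))
phi=s['qpos'][0]+s['qpos'][5];cur=np.degrees(phi)
d=cur-psi
tilt=np.degrees(T[:2,2])
p=np.radians(psi+180);Y=np.array([np.cos(p),np.sin(p),0]);Z=np.array([0,0,-1]);X=np.cross(Y,Z)
D=(np.array([x,y,z])/1000-s['tcp_pos'])*100
print('t',round(s['time'],2),'pos',(s['tcp_pos']*1000).round(1),'psi',round(cur,2),'ang',round(a,1),'tilt',tilt.round(2),'q6',round(np.degrees(s['qpos'][5])))
print('turn z',round(d,2),'shift',(np.array([X,Y,Z])@D).round(2),'| f',s['ft_force'].round(1),'gap',round(s['finger_gap']*1000,1),'grip',round(s['grip_force'],1))
E
python3 go.py 461.5 23.5 100 -25.9
python3 -m inch '[[[0,0,1.3],[0,0,-4.84],6.2],[[0,0,1.3],[0,0,-4.84],6.2],[[0,0,1.3],[0,0,-4.84],6.2],[[0,0,1.3],[0,0,-4.84],6.2],[[0,0,1.3],[0,0,-4.84],6.2],[[0,0,1.3],[0,0,-4.84],6.2],[[0,0,1.3],[0,0,-4.84],6.2],[[0,0,1.3],[0,0,-4.84],6.2],[[0,0,1.3],[0,0,-4.84],6.2],[[0,0,1.3],[0,0,-4.84],6.2]]' 40
python3 go.py 461.5 23.5 60 -25.9
```

```text
t 0.4 pos [ 162.2 -577.6  231.1] psi -74.31 ang 105.7 tilt [-0.01  0.02] q6 -19
turn z -48.41 shift [-67.14  -0.67  13.11] | f [ 0.4 -0.1  0.2] gap 85.6 grip 0.0
time: 1.4
tcp_pos: [0.1622, -0.5776, 0.1007]
orientation: [0.0, -0.532, 0.847, 0.0]
ft_force: [-0.4, 0.2, 0.3]
finger_gap: 0.0616
grip_force: 0.0
t 1.4 pos [ 162.2 -577.6  100.7] psi -25.71 ang 154.3 tilt [-0.    0.01] q6 29
turn z 0.19 shift [-67.14  -0.67   4.07] | f [-0.4  0.2  0.3] gap 61.6 grip 0.0
```

```bash

python3 -m inch '[[[-3.4,0,0],[0,0,0],6.2],[[-3.4,0,0],[0,0,0],6.2],[[-3.4,0,0],[0,0,0],6.2],[[-3.4,0,0],[0,0,0],6.2],[[-3.4,0,0],[0,0,0],6.2],[[-3.4,0,0],[0,0,0],6.2],[[-3.4,0,0],[0,0,0],6.2],[[-3.4,0,0],[0,0,0],6.2],[[-3.4,0,0],[0,0,0],6.2],[[-3.4,0,0],[0,0,0],6.2]]'
python3 -m inch '[[[-3.4,0,0],[0,0,0],6.2],[[-3.4,0,0],[0,0,0],6.2],[[-3.4,0,0],[0,0,0],6.2],[[-3.4,0,0],[0,0,0],6.2],[[-3.4,0,0],[0,0,0],6.2],[[-3.4,0,0],[0,0,0],6.2],[[-3.4,0,0],[0,0,0],6.2],[[-3.4,0,0],[0,0,0],6.2],[[-3.4,0,0],[0,0,0],6.2],[[-2.5,-0.6,0],[0,0,0],6.2]]'
python3 go.py 461.5 23.5 40 -25.9
```

```text
time: 2.4
tcp_pos: [0.3112, -0.2706, 0.1016]
orientation: [0.0, -0.531, 0.848, -0.0]
ft_force: [0.4, -0.4, 0.2]
finger_gap: 0.0622
grip_force: 0.0
time: 3.4
tcp_pos: [0.4613, 0.0253, 0.1016]
orientation: [0.0, -0.531, 0.847, 0.0]
ft_force: [-0.6, 0.1, -0.1]
finger_gap: 0.0621
grip_force: 0.0
t 3.4 pos [461.3  25.3 101.6] psi -25.82 ang 154.2 tilt [0.04 0.04] q6 -54
turn z 0.08 shift [ 0.15 -0.09  6.16] | f [-0.6  0.1 -0.1] gap 62.1 grip 0.0
```

```bash

python3 -m inch '[[[0.1,-0.1,1],[0,0,0],6.2],[[0,0,1.2],[0,0,0],6.2],[[0,0,1.4],[0,0,0],6.2],[[0,0,1.4],[0,0,0],6.2],[[0,0,1.4],[0,0,0],6.2],[[0,0,1.2],[0,0,0],6.2],[[0,0,0.8],[0,0,0],6.2],[[0,0,0.6],[0,0,0],6.2],[[0,0,0.4],[0,0,0],6.2],[[0,0,0.3],[0,0,0],6.2]]'
python3 -c "
from h import *
g=grab('side');u=pix(g,[.4615,.0235,.01])[0].astype(int);print(u)
cv2.imwrite('pics/grip0.png',cv2.resize(g['frame'][u[1]-50:u[1]+40,u[0]-60:u[0]+60,::-1],None,fx=6,fy=6,interpolation=3))"
python3 go.py 461.5 23.5 3 -25.9
```

```text
time: 4.4
tcp_pos: [0.4615, 0.022, 0.0043]
orientation: [0.0, -0.531, 0.848, -0.0]
ft_force: [0.1, 0.2, -0.7]
finger_gap: 0.062
grip_force: 0.0
[237 182]
t 4.45 pos [461.3  22.    3.9] psi -25.91 ang 154.1 tilt [-0.01  0.01] q6 -54
turn z -0.01 shift [-0.14  0.04  0.09] | f [-0.2  0.4 -0.8] gap 61.8 grip 0.0
```

View pics/grip0.png

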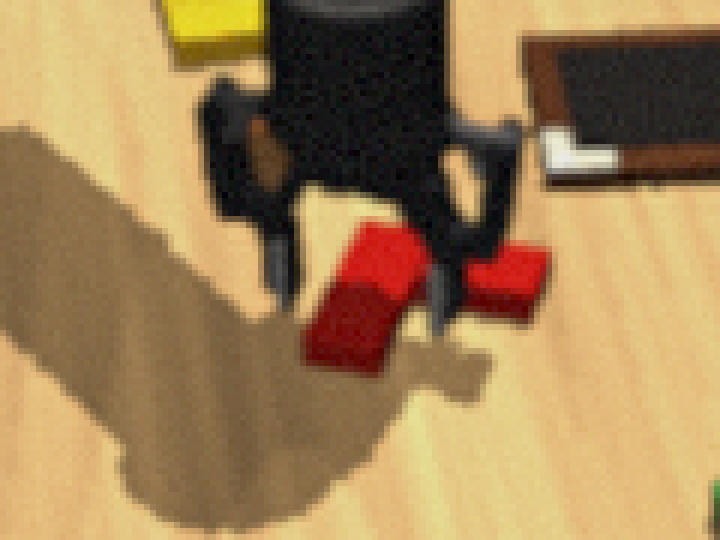

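The picture shows the fingers at (285,290) and (440,320), either side of red's near arm and with a little clearance above the bench. Closing the gripper.

```bash

python3 -m inch '[[[0,0,0],[0,0,0],2.6],[[0,0,0],[0,0,0],2.6],[[0,0,0],[0,0,0],2.6],[[0,0,0],[0,0,0],2.6],[[0,0,0],[0,0,0],2.6],[[0,0,0],[0,0,0],2.6],[[0,0,0],[0,0,0],2.6],[[0,0,0],[0,0,0],2.6],[[0,0,0],[0,0,0],2.6],[[0,0,0],[0,0,0],2.6]]' 40
python3 -m inch '[[[0,0,-0.5],[0,0,0],2.6],[[0,0,-1],[0,0,0],2.6],[[0,0,-1.5],[0,0,0],2.6],[[0,0,-1.5],[0,0,0],2.6],[[0,0,-1.5],[0,0,0],2.6],[[0,0,-1.5],[0,0,0],2.6],[[0,0,-1],[0,0,0],2.6],[[0,0,-0.5],[0,0,0],2.6],[[0,0,0],[0,0,0],2.6],[[0,0,0],[0,0,0],2.6]]'
python3 go.py 636.9 135.6 90 84
```

```text
time: 5.45
tcp_pos: [0.4618, 0.0222, 0.0049]
orientation: [0.001, -0.531, 0.848, -0.0]
ft_force: [-0.7, -0.0, 6.2]
finger_gap: 0.0348
grip_force: 41.5
time: 6.45
tcp_pos: [0.461, 0.0219, 0.0936]
orientation: [-0.0, -0.531, 0.848, 0.0]
ft_force: [-0.8, -0.0, -1.0]
finger_gap: 0.0349
grip_force: 40.7
t 6.45 pos [461.   21.9  93.6] psi -25.91 ang 154.1 tilt [-0.06  0.  ] q6 -54
turn z -109.91 shift [ 16.31 -13.14   0.36] | f [-0.8 -0.  -1. ] gap 34.9 grip 40.7
```

```bash

python3 -m inch '[[[0,0,0],[0,0,-8.4],2.6],[[0,0,0],[0,0,-8.4],2.6],[[0,0,0],[0,0,-8.4],2.6],[[0,0,0],[0,0,-8.4],2.6],[[0,0,0],[0,0,-8.4],2.6],[[0,0,0],[0,0,-8.4],2.6],[[0,0,0],[0,0,-8.4],2.6],[[0,0,0],[0,0,-8.4],2.6],[[0,0,0],[0,0,-8.4],2.6],[[0,0,0],[0,0,-8.4],2.6]]'
python3 -m inch '[[[0,0,0],[0,0,-8.4],2.6],[[0,0,0],[0,0,-8.4],2.6],[[0,0,0],[0,0,-8.4],2.6],[[2.3,-1.9,0],[0,0,-0.7],2.6],[[2.3,-1.9,0],[0,0,0],2.6],[[2.3,-1.9,0],[0,0,0],2.6],[[2.3,-1.9,0],[0,0,0],2.6],[[2.3,-1.9,0],[0,0,0],2.6],[[2.3,-1.9,0],[0,0,0],2.6],[[2.3,-1.9,0],[0,0,0],2.6]]'
python3 go.py 636.9 135.6 50 84
cat > held.py <<'E'
# held.py name zbottom_mm yaw_target px py : pose of a piece (top face at zbottom+18) from both views vs target
import sys
from h import *
k,z,ty,px,py=sys.argv[1],*map(float,sys.argv[2:6])
for n in('top','side'):
    g=grab(n);u=pix(g,np.array([px,py,z])/1000)[0]
    c,y,wh,o=fitL(g,k,u,(z+18)/1000)
    print(k,n,'off target',(c-[px,py]).round(1),'yaw err',round((y-ty+180)%360-180,1),'size',np.round(wh,1),round(o,1))
    v=u.astype(int);cv2.imwrite(f'pics/h_{n}.png',cv2.resize(g['frame'][max(v[1]-50,0):v[1]+50,max(v[0]-66,0):v[0]+66,::-1],(400,300),interpolation=3))
cv2.imwrite(f'pics/h_{k}_{int(z)}.png',np.hstack([cv2.imread(f'pics/h_{n}.png') for n in('top','side')]))
E
python3 held.py red 89 -6 629.8 163.5
```

```text
time: 7.45
tcp_pos: [0.4609, 0.0218, 0.0933]
orientation: [0.0, 0.962, -0.272, -0.001]
ft_force: [-0.0, 0.7, -1.5]
finger_gap: 0.0348
grip_force: 40.7
time: 8.45
tcp_pos: [0.6361, 0.1376, 0.0928]
orientation: [0.0, 0.999, -0.052, -0.001]
ft_force: [0.4, -0.7, -1.3]
finger_gap: 0.0348
grip_force: 40.7
t 8.45 pos [636.1 137.6  92.8] psi 83.99 ang -96.0 tilt [-0.11 -0.04] q6 54
turn z -0.01 shift [0.1  0.19 4.28] | f [ 0.4 -0.7 -1.3] gap 34.8 grip 40.7
red top off target [-29.   17.1] yaw err -164.2 size [60.1 33.9] 2.1
red side off target [-29.   13.7] yaw err -167.3 size [53.6 33.2] 1.2
```

View pics/h_red_89.png

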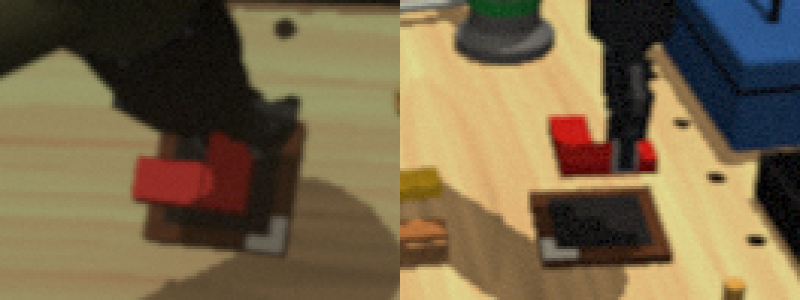

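Red is held level, with its elbow at the near-right: (245,205) in the top half and (565,170) in the side half. That is the white-corner side, so I'll lower it.

```bash

python3 -m inch '[[[0.1,0.19,0.6],[0,0,0],2.6],[[0,0,1.2],[0,0,0],2.6],[[0,0,1.4],[0,0,0],2.6],[[0,0,1.4],[0,0,0],2.6],[[0,0,1.2],[0,0,0],2.6],[[0,0,0.8],[0,0,0],2.6],[[0,0,0.4],[0,0,0],2.6],[[0,0,0.3],[0,0,0],2.6],[[0,0,0.1],[0,0,0],2.6],[[0,0,0.1],[0,0,0],2.6]]'
python3 go.py 636.9 135.6 16.5 84
```

```text
time: 9.55
tcp_pos: [0.6367, 0.1352, 0.0198]
orientation: [-0.0, 0.999, -0.052, 0.0]
ft_force: [-0.8, -0.8, -1.1]
finger_gap: 0.0349
grip_force: 40.8
t 9.55 pos [636.7 135.2  19.8] psi 83.99 ang -96.0 tilt [0.05 0.02] q6 54
turn z -0.01 shift [ 0.02 -0.04  0.33] | f [-0.8 -0.8 -1.1] gap 34.9 grip 40.8
```

```bash

python3 -m inch '[[[0,0,0.1],[0,0,0],2.6],[[0,0,0.1],[0,0,0],2.6],[[0,0,0.1],[0,0,0],2.6],[[0,0,0.05],[0,0,0],2.6],[[0,0,0],[0,0,0],2.6],[[0,0,0],[0,0,0],2.6],[[0,0,0],[0,0,0],2.6],[[0,0,0],[0,0,0],2.6],[[0,0,0],[0,0,0],2.6],[[0,0,0],[0,0,0],2.6]]'
python3 go.py 636.9 135.6 16.5 84
```

```text
time: 10.55
tcp_pos: [0.6365, 0.1352, 0.017]
orientation: [-0.0, 0.999, -0.052, 0.0]
ft_force: [-3.5, 0.2, 4.8]
finger_gap: 0.0347
grip_force: 41.5
t 10.55 pos [636.5 135.2  17. ] psi 84.0 ang -96.0 tilt [0.04 0.01] q6 54
turn z -0.0 shift [ 0.03 -0.05  0.05] | f [-3.5  0.2  4.8] gap 34.7 grip 41.5
```

```bash

python3 -m inch '[[[0,0,0],[0,0,0],5.2],[[0,0,0],[0,0,0],5.2],[[0,0,0],[0,0,0],5.2],[[0,0,0],[0,0,0],5.2],[[0,0,0],[0,0,0],5.2],[[0,0,-0.5],[0,0,0],5.2],[[0,0,-1.5],[0,0,0],5.2],[[0,0,-2],[0,0,0],5.2],[[0,0,-2],[0,0,0],6.2],[[0,0,-2.4],[0,0,0],6.2]]'
python3 go.py 456.4 -263.3 100 104.9
python3 -m inch '[[[0,0,0],[0,0,-7],6.2],[[0,0,0],[0,0,-7],6.2],[[0,0,0],[0,0,-6.9],6.2],[[0,0,0],[0,0,0],6.2],[[0,0,0],[0,0,0],6.2],[[0,0,0],[0,0,0],6.2],[[0,0,0],[0,0,0],6.2],[[0,0,0],[0,0,0],6.2],[[0,0,0],[0,0,0],6.2],[[0,0,0],[0,0,0],6.2]]'
python3 go.py 456.4 -263.3 100 104.9
```

```text
time: 11.55
tcp_pos: [0.6363, 0.135, 0.1016]
orientation: [-0.0, 0.999, -0.052, 0.0]
ft_force: [-0.3, -0.0, 0.6]
finger_gap: 0.062
grip_force: 0.0
t 11.55 pos [636.3 135.  101.6] psi 83.99 ang -96.0 tilt [0.02 0.01] q6 54
turn z -20.91 shift [-27.63  33.87   0.16] | f [-0.3 -0.   0.6] gap 62.0 grip 0.0
time: 12.55
tcp_pos: [0.6363, 0.1351, 0.0997]
orientation: [-0.0, 0.992, 0.129, -0.0]
ft_force: [-0.1, 0.4, 0.0]
finger_gap: 0.0617
grip_force: 0.0
t 12.55 pos [636.3 135.1  99.7] psi 104.87 ang -75.1 tilt [-0.01  0.  ] q6 75
turn z -0.03 shift [-2.763e+01  3.387e+01 -3.000e-02] | f [-0.1  0.4  0. ] gap 61.7 grip 0.0
```

```bash

python3 -m inch '[[[-2.76,3.39,0],[0,0,0],6.2],[[-2.76,3.39,0],[0,0,0],6.2],[[-2.76,3.39,0],[0,0,0],6.2],[[-2.76,3.39,0],[0,0,0],6.2],[[-2.76,3.39,0],[0,0,0],6.2],[[-2.76,3.39,0],[0,0,0],6.2],[[-2.76,3.39,0],[0,0,0],6.2],[[-2.76,3.39,0],[0,0,0],6.2],[[-2.76,3.39,0],[0,0,0],6.2],[[-2.76,3.39,0],[0,0,0],6.2]]'
python3 held.py red 12 -6 629.8 163.5
python3 go.py 456.4 -263.3 9 104.9
```

```text
time: 13.55
tcp_pos: [0.4558, -0.2649, 0.1002]
orientation: [0.0, 0.992, 0.13, 0.0]
ft_force: [1.4, -0.2, -1.1]
finger_gap: 0.0623
grip_force: 0.0
red top off target [-2.7 -1. ] yaw err 0.5 size [88.  87.9] 14.8
red side off target [ 13.  -31.6] yaw err 95.5 size [35.3 50.8] 0.7
t 13.65 pos [ 454.6 -267.   100. ] psi 104.59 ang -75.4 tilt [-0.02 -0.03] q6 113
turn z -0.31 shift [ 0.26 -0.31  9.1 ] | f [ 1. -0. -0.] gap 61.7 grip 0.0
```

View pics/h_red_12.png

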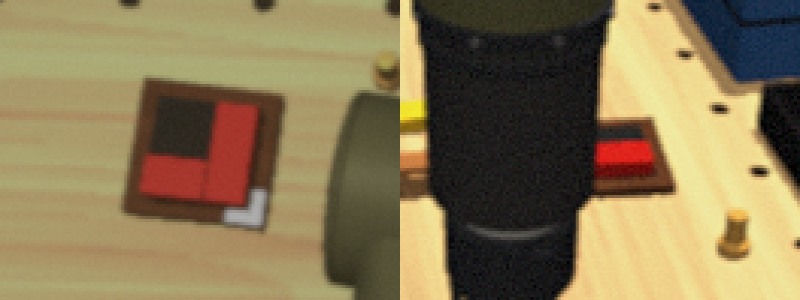

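Red lies square on the patch at (200,150) in the top half, within 3 mm, with its elbow at the white corner. The arm hides it in the side half. Next I'll descend on blue.

```bash

python3 -m inch '[[[0,0,0.5],[0,0,0],6.2],[[0,0,1],[0,0,0],6.2],[[0,0,1.2],[0,0,0],6.2],[[0,0,1.2],[0,0,0],6.2],[[0,0,1],[0,0,0],6.2],[[0,0,0.7],[0,0,0],6.2],[[0,0,0.4],[0,0,0],6.2],[[0,0,0],[0,0,0],6.2],[[0,0,0],[0,0,0],6.2],[[0,0,0],[0,0,0],6.2]]'
python3 go.py 456.4 -263.3 9 104.9
```

```text
time: 14.65
tcp_pos: [0.4571, -0.2636, 0.0404]
orientation: [0.0, 0.992, 0.13, 0.0]
ft_force: [0.0, -0.8, 0.1]
finger_gap: 0.062
grip_force: 0.0
t 14.65 pos [ 457.1 -263.6   40.4] psi 104.89 ang -75.1 tilt [ 0.06 -0.02] q6 113
turn z -0.01 shift [-0.06 -0.05  3.14] | f [ 0.  -0.8  0.1] gap 62.0 grip 0.0
```

```bash

python3 -m inch '[[[0,0,0.8],[0,0,0],6.2],[[0,0,0.9],[0,0,0],6.2],[[0,0,0.8],[0,0,0],6.2],[[0,0,0.4],[0,0,0],6.2],[[0,0,0.24],[0,0,0],6.2],[[0,0,0],[0,0,0],2.6],[[0,0,0],[0,0,0],2.6],[[0,0,0],[0,0,0],2.6],[[0,0,0],[0,0,0],2.6],[[0,0,0],[0,0,0],2.6]]' 40
python3 go.py 456.4 -263.3 9 104.9
python3 -m inch '[[[0,0,0],[0,0,0],2.6],[[0,0,0],[0,0,0],2.6],[[0,0,-0.5],[0,0,0],2.6],[[0,0,-1],[0,0,0],2.6],[[0,0,-1.5],[0,0,0],2.6],[[0,0,-2],[0,0,0],2.6],[[0,0,-2],[0,0,0],2.6],[[0,0,-2],[0,0,0],2.6],[[0,0,-1],[0,0,0],2.6],[[0,0,-0.5],[0,0,0],2.6]]'
python3 go.py 655.6 150.7 110 -6
```

```text
time: 15.65
tcp_pos: [0.4571, -0.2635, 0.0089]
orientation: [0.0, 0.992, 0.13, 0.0]
ft_force: [0.2, 0.9, 1.5]
finger_gap: 0.035
grip_force: 40.6
t 15.65 pos [ 457.1 -263.5    8.9] psi 104.89 ang -75.1 tilt [ 0.05 -0.01] q6 113
turn z -0.01 shift [-0.06 -0.04 -0.01] | f [0.2 0.9 1.5] gap 35.0 grip 40.6
time: 16.65
tcp_pos: [0.4572, -0.2636, 0.1151]
orientation: [0.0, 0.992, 0.13, 0.001]
ft_force: [0.0, 0.9, -1.9]
finger_gap: 0.0344
grip_force: 40.3
t 16.65 pos [ 457.2 -263.6  115.1] psi 104.88 ang -75.1 tilt [ 0.12 -0.02] q6 113
turn z 110.88 shift [-43.28 -15.4    0.51] | f [ 0.   0.9 -1.9] gap 34.4 grip 40.3
```

```bash

python3 -m inch '[[[0,0,0],[0,0,8.5],2.6],[[0,0,0],[0,0,8.5],2.6],[[0,0,0],[0,0,8.5],2.6],[[0,0,0],[0,0,8.5],2.6],[[0,0,0],[0,0,8.5],2.6],[[0,0,0],[0,0,8.5],2.6],[[0,0,0],[0,0,8.5],2.6],[[0,0,0],[0,0,8.5],2.6],[[0,0,0],[0,0,8.5],2.6],[[0,0,0],[0,0,8.5],2.6]]'
python3 -m inch '[[[0,0,0],[0,0,8.5],2.6],[[0,0,0],[0,0,8.5],2.6],[[0,0,0],[0,0,8.5],2.6],[[0,0,0],[0,0,0.4],2.6],[[-3.6,-1.28,0],[0,0,0],2.6],[[-3.6,-1.28,0],[0,0,0],2.6],[[-3.6,-1.28,0],[0,0,0],2.6],[[-3.6,-1.28,0],[0,0,0],2.6],[[-3.6,-1.28,0],[0,0,0],2.6],[[-3.6,-1.28,0],[0,0,0],2.6]]'
python3 -m inch '[[[-3.6,-1.28,0],[0,0,0],2.6],[[-3.6,-1.28,0],[0,0,0],2.6],[[-3.6,-1.28,0],[0,0,0],2.6],[[-3.6,-1.28,0],[0,0,0],2.6],[[-3.6,-1.28,0],[0,0,0],2.6],[[-2.5,-0.9,0],[0,0,0],2.6],[[-1.2,-0.4,0],[0,0,0],2.6],[[0,0,0],[0,0,0],2.6],[[0,0,0],[0,0,0],2.6],[[0,0,0],[0,0,0],2.6]]'
python3 go.py 655.6 150.7 39 -6
```

```text
time: 17.65
tcp_pos: [0.4563, -0.2633, 0.1125]
orientation: [0.0, 0.817, -0.577, -0.001]
ft_force: [0.6, -0.2, -0.9]
finger_gap: 0.0346
grip_force: 40.2
time: 18.65
tcp_pos: [0.5559, -0.0552, 0.113]
orientation: [-0.0, -0.671, 0.742, 0.0]
ft_force: [0.2, -0.3, -1.8]
finger_gap: 0.0347
grip_force: 40.2
time: 19.65
tcp_pos: [0.6548, 0.15, 0.1135]
orientation: [-0.0, -0.669, 0.743, 0.0]
ft_force: [0.4, 0.9, -0.7]
finger_gap: 0.035
grip_force: 40.3
t 19.65 pos [654.8 150.  113.5] psi -6.02 ang 174.0 tilt [-0.01 -0.  ] q6 -36
turn z -0.02 shift [-0.08 -0.07  7.45] | f [ 0.4  0.9 -0.7] gap 35.0 grip 40.3
```

```bash

python3 -m inch '[[[-0.1,-0.1,0.6],[0,0,0],2.6],[[0,0,1.2],[0,0,0],2.6],[[0,0,1.4],[0,0,0],2.6],[[0,0,1.4],[0,0,0],2.6],[[0,0,1.1],[0,0,0],2.6],[[0,0,0.8],[0,0,0],2.6],[[0,0,0.4],[0,0,0],2.6],[[0,0,0.2],[0,0,0],2.6],[[0,0,0.1],[0,0,0],2.6],[[0,0,0],[0,0,0],2.6]]'
python3 go.py 655.6 150.7 39 -6
python3 -m inch '[[[0,0,0.1],[0,0,0],2.6],[[0,0,0.1],[0,0,0],2.6],[[0,0,0.1],[0,0,0],2.6],[[0,0,0],[0,0,0],2.6],[[0,0,0],[0,0,0],2.6],[[0,0,0],[0,0,0],2.6],[[0,0,0],[0,0,0],2.6],[[0,0,0],[0,0,0],2.6],[[0,0,0],[0,0,0],2.6],[[0,0,0],[0,0,0],2.6]]'
python3 go.py 655.6 150.7 39 -6
```

```text
time: 20.65
tcp_pos: [0.6564, 0.1521, 0.0419]
orientation: [0.0, -0.669, 0.743, -0.0]
ft_force: [-0.1, -0.4, -2.2]
finger_gap: 0.0347
grip_force: 40.2
t 20.65 pos [656.4 152.1  41.9] psi -6.01 ang 174.0 tilt [0.04 0.02] q6 -36
turn z -0.01 shift [0.15 0.06 0.29] | f [-0.1 -0.4 -2.2] gap 34.7 grip 40.2
time: 21.65
tcp_pos: [0.6563, 0.152, 0.0389]
orientation: [0.0, -0.669, 0.743, -0.0]
ft_force: [-2.7, 0.1, 5.2]
finger_gap: 0.0348
grip_force: 40.9
t 21.65 pos [656.3 152.   38.9] psi -6.01 ang 174.0 tilt [0.02 0.01] q6 -36
turn z -0.01 shift [ 0.13  0.05 -0.01] | f [-2.7  0.1  5.2] gap 34.8 grip 40.9
```

```bash

python3 -m inch '[[[0,0,0],[0,0,0],5.2],[[0,0,0],[0,0,0],5.2],[[0,0,0],[0,0,0],5.2],[[0,0,0],[0,0,0],5.2],[[0,0,0],[0,0,0],5.2],[[0,0,-0.5],[0,0,0],5.2],[[0,0,-1.5],[0,0,0],5.2],[[0,0,-2],[0,0,0],5.2],[[0,0,-2],[0,0,-4],6.2],[[0,0,-1.5],[0,0,-4.3],6.2]]'
python3 go.py 416.4 302.5 100 2.3
```

```text
time: 22.65
tcp_pos: [0.6569, 0.1521, 0.1168]
orientation: [-0.001, 0.722, -0.692, 0.001]
ft_force: [0.7, 0.2, -0.6]
finger_gap: 0.0617
grip_force: 0.0
t 22.65 pos [656.9 152.1 116.8] psi 2.45 ang -177.5 tilt [0.17 0.05] q6 -28
turn z 0.15 shift [-16.    23.43   1.68] | f [ 0.7  0.2 -0.6] gap 61.7 grip 0.0
```

```bash

python3 -m inch '[[[-2,2.93,0],[0,0,0],6.2],[[-2,2.93,0],[0,0,0],6.2],[[-2,2.93,0],[0,0,0],6.2],[[-2,2.93,0],[0,0,0],6.2],[[-2,2.93,0],[0,0,0],6.2],[[-2,2.93,0],[0,0,0],6.2],[[-2,2.93,0],[0,0,0],6.2],[[-2,2.93,0],[0,0,0],6.2],[[0,0,0],[0,0,0],6.2],[[0,0,0],[0,0,0],6.2]]'
python3 go.py 416.4 302.5 9 2.3
python3 held.py blue 30 174 629.8 163.5
```

```text
time: 23.65
tcp_pos: [0.4154, 0.3032, 0.1152]
orientation: [-0.001, 0.722, -0.692, -0.0]
ft_force: [1.3, 0.2, -0.6]
finger_gap: 0.0619
grip_force: 0.0
t 23.65 pos [415.4 303.2 115.2] psi 2.39 ang -177.6 tilt [0.09 0.11] q6 -56
turn z 0.09 shift [ 0.08 -0.1  10.62] | f [ 1.3  0.2 -0.6] gap 61.9 grip 0.0
blue top off target [1.3 0.4] yaw err -0.2 size [87.5 87.2] 14.4
blue side off target [-0.1 -3.6] yaw err -2.0 size [84.7 88. ] 14.8
```

View pics/h_blue_30.png

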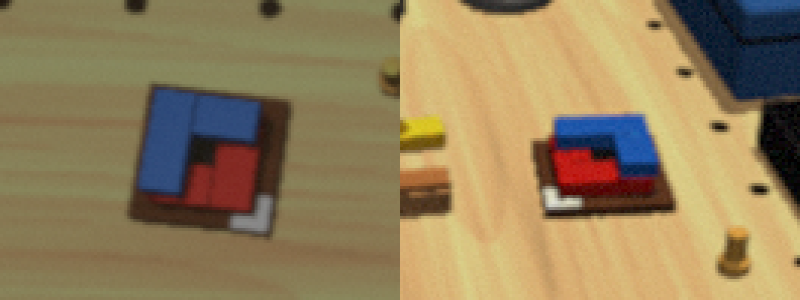

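Blue lies on red at (200,145) in the top half, within about 2 mm, with its elbow opposite the white corner. Next is yellow.

```bash

python3 -m inch '[[[0,0,0.8],[0,0,0],6.2],[[0,0,1.5],[0,0,0],6.2],[[0,0,1.8],[0,0,0],6.2],[[0,0,1.8],[0,0,0],6.2],[[0,0,1.5],[0,0,0],6.2],[[0,0,1.2],[0,0,0],6.2],[[0,0,0.9],[0,0,0],6.2],[[0,0,0.6],[0,0,0],6.2],[[0,0,0.4],[0,0,0],6.2],[[0,0,0],[0,0,0],6.2]]'
python3 go.py 416.4 302.5 9 2.3
```

```text
time: 24.75
tcp_pos: [0.4155, 0.3025, 0.0082]
orientation: [0.0, 0.721, -0.693, -0.0]
ft_force: [-0.4, 0.1, 0.5]
finger_gap: 0.0621
grip_force: 0.0
t 24.75 pos [415.5 302.5   8.2] psi 2.29 ang -177.7 tilt [-0.01 -0.  ] q6 -56
turn z -0.01 shift [ 0.   -0.09 -0.08] | f [-0.4  0.1  0.5] gap 62.1 grip 0.0
```

```bash

python3 -m inch '[[[0,0,-0.1],[0,0,0],2.6],[[0,0,0],[0,0,0],2.6],[[0,0,0],[0,0,0],2.6],[[0,0,0],[0,0,0],2.6],[[0,0,0],[0,0,0],2.6],[[0,0,0],[0,0,0],2.6],[[0,0,0],[0,0,0],2.6],[[0,0,0],[0,0,0],2.6],[[0,0,0],[0,0,0],2.6],[[0,0,0],[0,0,0],2.6]]' 40
python3 -m inch '[[[0,0,-0.5],[0,0,0],2.6],[[0,0,-1],[0,0,0],2.6],[[0,0,-1.5],[0,0,0],2.6],[[0,0,-2],[0,0,0],2.6],[[0,0,-2],[0,0,0],2.6],[[0,0,-2],[0,0,0],2.6],[[0,0,-2],[0,0,4],2.6],[[0,0,-1],[0,0,4.3],2.6],[[0,0,0],[0,0,0],2.6],[[0,0,0],[0,0,0],2.6]]'
python3 go.py 604 176.3 57 -6
```

```text
time: 25.75
tcp_pos: [0.416, 0.3031, 0.0105]
orientation: [-0.001, 0.721, -0.693, 0.0]
ft_force: [-1.0, -0.3, 6.5]
finger_gap: 0.0345
grip_force: 40.5
time: 26.75
tcp_pos: [0.4154, 0.3025, 0.1296]
orientation: [0.0, -0.67, 0.743, 0.0]
ft_force: [-0.9, -0.1, -1.5]
finger_gap: 0.0345
grip_force: 40.0
t 26.75 pos [415.4 302.5 129.6] psi -5.9 ang 174.1 tilt [-0.02  0.03] q6 -64
turn z 0.1 shift [ 10.58 -20.08   7.26] | f [-0.9 -0.1 -1.5] gap 34.5 grip 40.0
```

```bash

python3 -m inch '[[[1.32,-2.51,0],[0,0,0],2.6],[[1.32,-2.51,0],[0,0,0],2.6],[[1.32,-2.51,0],[0,0,0],2.6],[[1.32,-2.51,0],[0,0,0],2.6],[[1.32,-2.51,0],[0,0,0],2.6],[[1.32,-2.51,0],[0,0,0],2.6],[[1.32,-2.51,0],[0,0,0],2.6],[[1.32,-2.51,0],[0,0,0],2.6],[[0,0,0],[0,0,0],2.6],[[0,0,0],[0,0,0],2.6]]'
python3 -m inch '[[[0,0,0.6],[0,0,0],2.6],[[0,0,1.2],[0,0,0],2.6],[[0,0,1.4],[0,0,0],2.6],[[0,0,1.3],[0,0,0],2.6],[[0,0,1.1],[0,0,0],2.6],[[0,0,0.8],[0,0,0],2.6],[[0,0,0.3],[0,0,0],2.6],[[0,0,0.1],[0,0,0],2.6],[[0,0,0],[0,0,0],2.6],[[0,0,0],[0,0,0],2.6]]'
python3 go.py 604 176.3 57 -6
```

```text
time: 27.75
tcp_pos: [0.6038, 0.1757, 0.1279]
orientation: [-0.001, -0.669, 0.743, 0.0]
ft_force: [-0.0, 0.0, -0.5]
finger_gap: 0.0347
grip_force: 40.1
time: 28.75
tcp_pos: [0.6045, 0.1765, 0.0621]
orientation: [0.001, -0.669, 0.743, -0.0]
ft_force: [0.5, 0.5, -1.4]
finger_gap: 0.034
grip_force: 40.1
t 28.75 pos [604.5 176.5  62.1] psi -6.02 ang 174.0 tilt [0.06 0.03] q6 -40
turn z -0.02 shift [0.03 0.05 0.51] | f [ 0.5  0.5 -1.4] gap 34.0 grip 40.1
```

```bash

python3 -m inch '[[[0,0,0.1],[0,0,0],2.6],[[0,0,0.1],[0,0,0],2.6],[[0,0,0.1],[0,0,0],2.6],[[0,0,0.1],[0,0,0],2.6],[[0,0,0.05],[0,0,0],2.6],[[0,0,0],[0,0,0],2.6],[[0,0,0],[0,0,0],2.6],[[0,0,0],[0,0,0],2.6],[[0,0,0],[0,0,0],2.6],[[0,0,0],[0,0,0],2.6]]'
python3 go.py 604 176.3 57 -6
```

```text
time: 29.75
tcp_pos: [0.6044, 0.1765, 0.0585]
orientation: [0.0, -0.669, 0.743, -0.0]
ft_force: [-4.4, -0.2, 6.5]
finger_gap: 0.0348
grip_force: 40.9
t 29.75 pos [604.4 176.5  58.5] psi -6.0 ang 174.0 tilt [0.06 0.01] q6 -40
turn z -0.0 shift [0.02 0.04 0.15] | f [-4.4 -0.2  6.5] gap 34.8 grip 40.9
```

```bash

python3 -m inch '[[[0,0,0],[0,0,0],5.2],[[0,0,0],[0,0,0],5.2],[[0,0,0],[0,0,0],5.2],[[0,0,0],[0,0,0],5.2],[[0,0,0],[0,0,0],5.2],[[0,0,-0.5],[0,0,0],5.2],[[0,0,-1.5],[0,0,0],5.2],[[0,0,-2],[0,0,0],5.2],[[0,0,-2],[0,0,0],6.2],[[0,0,-1.5],[0,0,0],6.2]]'
python3 -m inch '[[[0,0,0],[0,0,8.58],6.2],[[0,0,0],[0,0,8.58],6.2],[[0,0,0],[0,0,8.58],6.2],[[0,0,0],[0,0,8.58],6.2],[[0,0,0],[0,0,8.58],6.2],[[0,0,0],[0,0,8.58],6.2],[[0,0,0],[0,0,8.58],6.2],[[0,0,0],[0,0,8.58],6.2],[[0,0,0],[0,0,8.58],6.2],[[0,0,0],[0,0,8.58],6.2]]'
python3 go.py 630.4 -194.8 100 -92
```

```text
time: 30.75
tcp_pos: [0.6049, 0.1765, 0.135]
orientation: [0.001, -0.669, 0.743, -0.001]
ft_force: [-0.2, 0.8, -0.0]
finger_gap: 0.0623
grip_force: 0.0
time: 31.75
tcp_pos: [0.6043, 0.1765, 0.1329]
orientation: [0.0, 0.019, 1.0, 0.0]
ft_force: [0.0, 0.9, 0.3]
finger_gap: 0.062
grip_force: 0.0
t 31.75 pos [604.3 176.5 132.9] psi -92.16 ang 87.8 tilt [0.04 0.02] q6 -127
turn z -0.16 shift [ -3.9  -37.01   3.29] | f [0.  0.9 0.3] gap 62.0 grip 0.0
```

```bash

python3 -m inch '[[[-0.48,-4.63,0],[0,0,0],6.2],[[-0.48,-4.63,0],[0,0,0],6.2],[[-0.48,-4.63,0],[0,0,0],6.2],[[-0.48,-4.63,0],[0,0,0],6.2],[[-0.48,-4.63,0],[0,0,0],6.2],[[-0.48,-4.63,0],[0,0,0],6.2],[[-0.48,-4.63,0],[0,0,0],6.2],[[-0.48,-4.63,0],[0,0,0],6.2],[[0,0,0],[0,0,0],6.2],[[0,0,0],[0,0,0],6.2]]'
python3 go.py 630.4 -194.8 9.5 -92
python3 held.py yellow 48 -6 629.8 163.5
```

```text
time: 32.75
tcp_pos: [0.6307, -0.1962, 0.1322]
orientation: [-0.0, 0.017, 1.0, 0.0]
ft_force: [-1.0, -0.1, 0.4]
finger_gap: 0.062
grip_force: 0.0
t 32.75 pos [ 630.7 -196.2  132.2] psi -91.94 ang 88.1 tilt [-0.    0.01] q6 -92
turn z 0.06 shift [ 0.03  0.14 12.27] | f [-1.  -0.1  0.4] gap 62.0 grip 0.0
yellow top off target [-23.8  25.5] yaw err 10.3 size [49.6 34.4] 0.2
yellow side off target [1.3 0.4] yaw err 2.3 size [95.9 91.2] 15.0
```

View pics/h_yellow_48.png

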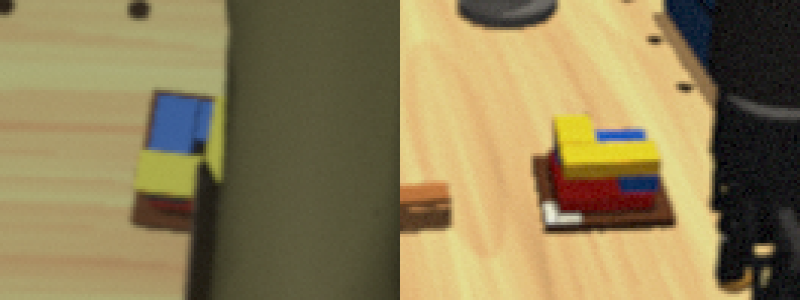

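Yellow sits flat on blue with its elbow at the white corner, as the side half shows at (605,150). The arm covers part of the top view. Next is green.

```bash

python3 -m inch '[[[0,0.14,1],[0,0,0],6.2],[[0,0,1.8],[0,0,0],6.2],[[0,0,2],[0,0,0],6.2],[[0,0,2],[0,0,0],6.2],[[0,0,1.8],[0,0,0],6.2],[[0,0,1.4],[0,0,0],6.2],[[0,0,1],[0,0,0],6.2],[[0,0,0.7],[0,0,0],6.2],[[0,0,0.4],[0,0,0],6.2],[[0,0,0.1],[0,0,0],6.2]]'
python3 go.py 630.4 -194.8 9.5 -92
python3 -m inch '[[[0,0,0],[0,0,0],6.2],[[0,0,0],[0,0,0],2.6],[[0,0,0],[0,0,0],2.6],[[0,0,0],[0,0,0],2.6],[[0,0,0],[0,0,0],2.6],[[0,0,0],[0,0,0],2.6],[[0,0,0],[0,0,0],2.6],[[0,0,0],[0,0,0],2.6],[[0,0,0],[0,0,0],2.6],[[0,0,0],[0,0,0],2.6]]' 40
python3 go.py 630.4 -194.8 9.5 -92
```

```text
time: 33.85
tcp_pos: [0.631, -0.1936, 0.0099]
orientation: [0.0, 0.016, 1.0, 0.0]
ft_force: [-0.7, -0.5, -0.3]
finger_gap: 0.062
grip_force: 0.0
t 33.85 pos [ 631.  -193.6    9.9] psi -91.81 ang 88.2 tilt [0.01 0.  ] q6 -92
turn z 0.19 shift [ 0.05 -0.12  0.04] | f [-0.7 -0.5 -0.3] gap 62.0 grip 0.0
time: 34.85
tcp_pos: [0.6314, -0.1938, 0.0108]
orientation: [0.001, 0.016, 1.0, -0.0]
ft_force: [0.3, -0.6, 4.9]
finger_gap: 0.0343
grip_force: 40.5
t 34.85 pos [ 631.4 -193.8   10.8] psi -91.81 ang 88.2 tilt [ 0.07 -0.02] q6 -92
turn z 0.19 shift [ 0.1  -0.11  0.13] | f [ 0.3 -0.6  4.9] gap 34.3 grip 40.5
```

```bash

python3 -m inch '[[[0,0,-0.5],[0,0,0],2.6],[[0,0,-1],[0,0,0],2.6],[[0,0,-2],[0,0,0],2.6],[[0,0,-2],[0,0,-8.4],2.6],[[0,0,-2],[0,0,-8.4],2.6],[[0,0,-2],[0,0,-8.4],2.6],[[0,0,-2],[0,0,-8.4],2.6],[[0,0,-1],[0,0,-8.4],2.6],[[0,0,-0.5],[0,0,-8.4],2.6],[[0,0,0],[0,0,-8.4],2.6]]'
python3 -m inch '[[[0,0,0],[0,0,-8.4],2.6],[[0,0,0],[0,0,-8.4],2.6],[[0,0,0],[0,0,-8.4],2.6],[[0,0,0],[0,0,-8.4],2.6],[[0,0,0],[0,0,-8.4],2.6],[[0,0,0],[0,0,-8.4],2.6],[[0,0,0],[0,0,-8.4],2.6],[[0,0,0],[0,0,-8.4],2.6],[[0,0,0],[0,0,-8.4],2.6],[[0,0,0],[0,0,-8.4],2.6]]'
python3 go.py 621.7 191.4 140 84
```

```text
time: 35.85
tcp_pos: [0.6311, -0.1937, 0.1413]
orientation: [0.001, -0.48, 0.877, -0.0]
ft_force: [-1.6, 0.4, -0.9]
finger_gap: 0.0345
grip_force: 40.0
time: 36.85
tcp_pos: [0.6306, -0.1936, 0.1398]
orientation: [-0.0, 0.944, -0.331, -0.0]
ft_force: [-0.1, -0.1, -1.2]
finger_gap: 0.0347
grip_force: 40.0
t 36.85 pos [ 630.6 -193.6  139.8] psi 51.33 ang -128.7 tilt [-0.05  0.03] q6 51
turn z -32.67 shift [-4.910e+00 -3.819e+01 -2.000e-02] | f [-0.1 -0.1 -1.2] gap 34.7 grip 40.0
```

```bash

python3 -m inch '[[[0,0,0],[0,0,-8.17],2.6],[[0,0,0],[0,0,-8.17],2.6],[[0,0,0],[0,0,-8.17],2.6],[[0,0,0],[0,0,-8.17],2.6],[[-0.49,-3.82,0],[0,0,0],2.6],[[-0.49,-3.82,0],[0,0,0],2.6],[[-0.49,-3.82,0],[0,0,0],2.6],[[-0.49,-3.82,0],[0,0,0],2.6],[[-0.49,-3.82,0],[0,0,0],2.6],[[-0.49,-3.82,0],[0,0,0],2.6]]'
python3 -m inch '[[[-0.49,-3.82,0],[0,0,0],2.6],[[-0.49,-3.82,0],[0,0,0],2.6],[[-0.49,-3.82,0],[0,0,0],2.6],[[-0.3,-2.4,0],[0,0,0],2.6],[[-0.19,-1.4,0],[0,0,0],2.6],[[0,0,0.5],[0,0,0],2.6],[[0,0,1],[0,0,0],2.6],[[0,0,0.5],[0,0,0],2.6],[[0,0,0],[0,0,0],2.6],[[0,0,0],[0,0,0],2.6]]'
python3 go.py 621.7 191.4 76 84
```

```text
time: 37.85
tcp_pos: [0.6264, 0.0389, 0.1401]
orientation: [-0.0, 0.998, -0.055, -0.0]
ft_force: [0.2, -0.0, -0.8]
finger_gap: 0.0347
grip_force: 40.0
time: 38.85
tcp_pos: [0.6244, 0.1903, 0.1198]
orientation: [0.0, 0.998, -0.056, -0.0]
ft_force: [0.5, -0.8, -1.2]
finger_gap: 0.0347
grip_force: 40.0
t 38.85 pos [624.4 190.3 119.8] psi 83.6 ang -96.4 tilt [-0.02 -0.02] q6 49
turn z -0.4 shift [-0.28 -0.08  4.38] | f [ 0.5 -0.8 -1.2] gap 34.7 grip 40.0
```

```bash

python3 -m inch '[[[-0.25,-0.08,0.6],[0,0,-0.4],2.6],[[0,0,1],[0,0,0],2.6],[[0,0,1],[0,0,0],2.6],[[0,0,0.7],[0,0,0],2.6],[[0,0,0.4],[0,0,0],2.6],[[0,0,0.2],[0,0,0],2.6],[[0,0,0.1],[0,0,0],2.6],[[0,0,0],[0,0,0],2.6],[[0,0,0],[0,0,0],2.6],[[0,0,0],[0,0,0],2.6]]'
python3 go.py 621.7 191.4 76 84
python3 -m inch '[[[0,0,0.1],[0,0,0],2.6],[[0,0,0.1],[0,0,0],2.6],[[0,0,0.1],[0,0,0],2.6],[[0,0,0.05],[0,0,0],2.6],[[0,0,0],[0,0,0],2.6],[[0,0,0],[0,0,0],2.6],[[0,0,0],[0,0,0],2.6],[[0,0,0],[0,0,0],2.6],[[0,0,0],[0,0,0],2.6],[[0,0,0],[0,0,0],2.6]]'
python3 go.py 621.7 191.4 76 84
```

```text
time: 39.85
tcp_pos: [0.6221, 0.1924, 0.0803]
orientation: [-0.0, 0.999, -0.052, 0.0]
ft_force: [0.5, 0.2, -0.8]
finger_gap: 0.0349
grip_force: 40.0
t 39.85 pos [622.1 192.4  80.3] psi 84.07 ang -95.9 tilt [0.03 0.02] q6 49
turn z 0.07 shift [-0.02  0.1   0.43] | f [ 0.5  0.2 -0.8] gap 34.9 grip 40.0
time: 40.85
tcp_pos: [0.622, 0.1924, 0.0768]
orientation: [-0.0, 0.999, -0.052, 0.0]
ft_force: [-2.8, -0.6, 3.0]
finger_gap: 0.0343
grip_force: 40.5
t 40.85 pos [622.  192.4  76.8] psi 84.07 ang -95.9 tilt [0.02 0.01] q6 49
turn z 0.07 shift [-0.02  0.1   0.08] | f [-2.8 -0.6  3. ] gap 34.3 grip 40.5
```

Contact. Releasing, rising, then moving aside for a clear look.

```bash

python3 -m inch '[[[0,0,0],[0,0,0],5.2],[[0,0,0],[0,0,0],5.2],[[0,0,0],[0,0,0],5.2],[[0,0,0],[0,0,0],5.2],[[0,0,0],[0,0,0],5.2],[[0,0,-0.5],[0,0,0],5.2],[[0,0,-1.5],[0,0,0],5.2],[[0,0,-2],[0,0,0],5.2],[[0,0,-2],[0,0,0],5.2],[[0,0,-1.5],[0,0,0],5.2]]'
python3 -m inch '[[[0,3,0],[0,0,0],5.2],[[0,4,0],[0,0,0],5.2],[[0,4,0],[0,0,0],5.2],[[0,4,0],[0,0,0],5.2],[[0,4,0],[0,0,0],5.2],[[0,4,0],[0,0,0],5.2],[[0,4,0],[0,0,0],5.2],[[0,4,0],[0,0,0],5.2],[[0,3,0],[0,0,0],5.2],[[0,0,0],[0,0,0],5.2]]'
python3 held.py green 66 174 629.8 163.5
python3 -c "
from h import *
cv2.imwrite('pics/end_top.png',grab('top')['frame'][:,:,::-1])"
```

```text
time: 41.85
tcp_pos: [0.6225, 0.1924, 0.1546]
orientation: [-0.001, 0.999, -0.052, 0.001]
ft_force: [-0.4, 0.1, 1.2]
finger_gap: 0.052
grip_force: 0.0
time: 42.85
tcp_pos: [0.5862, -0.1491, 0.1524]
orientation: [0.0, 0.999, -0.054, 0.0]
ft_force: [0.1, 0.4, -1.0]
finger_gap: 0.0516
grip_force: 0.0
green top off target [-155.9 -591.6] yaw err 21.3 size [81.8 81.4] 13.8
green side off target [-7.1 -2. ] yaw err 5.0 size [86.3 74.6] 15.6
```

View pics/h_green_66.png

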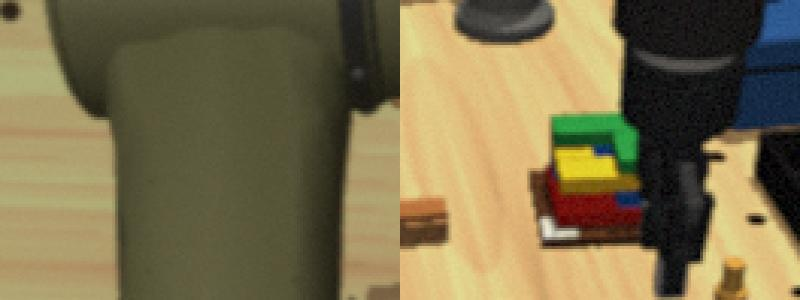

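View pics/end_top.png

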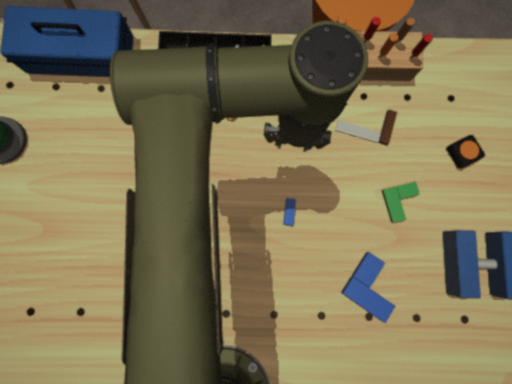

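The pile stands in the side half at (600,165), but the arm hides it in the top view. I'll move farther aside.

```bash

python3 -m inch '[[[1.5,3,0],[0,0,0],5.2],[[1,3,0],[0,0,0],5.2],[[-1,3,0],[0,0,0],5.2],[[-1,3,0],[0,0,0],5.2],[[-1,3,0],[0,0,0],5.2],[[-1,3,0],[0,0,0],5.2],[[-1,2,0],[0,0,0],5.2],[[-1,2,0],[0,0,0],5.2],[[0,0,0],[0,0,0],5.2],[[0,0,0],[0,0,0],5.2]]'
python3 held.py green 66 174 629.8 163.5; python3 m1.py 2>/dev/null | grep -c top; python3 go.py 600 0 150 84
```

```text
time: 44.0
tcp_pos: [0.5297, -0.3603, 0.1515]
orientation: [-0.0, 0.999, -0.051, 0.0]
ft_force: [0.0, 0.8, -1.1]
finger_gap: 0.052
grip_force: 0.0
green top off target [-0.6 -0.6] yaw err -0.2 size [86.  85.8] 14.7
green side off target [-10.1  24.9] yaw err 108.8 size [33.  64.9] 0.7
4
t 44.2 pos [ 529.9 -360.   151.4] psi 84.16 ang -95.8 tilt [-0.    0.01] q6 100
turn z 0.16 shift [  3.21 -36.54   0.14] | f [-0.2  1.2 -0.8] gap 51.8 grip 0.0
```

View pics/h_green_66.png

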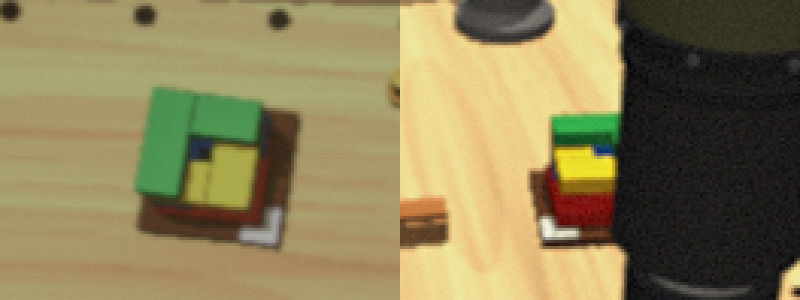

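The pile is square over the patch at (200,150) in the top half. Green is within 1 mm with its elbow opposite the white corner, and nothing is touching the robot. Handing in.

```bash
python3 -c "
from cell import manip
print(manip.sign_off())"
```

```text
the job is handed in; nothing more can be done
None
```

The four squares are piled red, blue, yellow, green on the pad with their elbows alternating, all released; I handed the job in at about 44 s of the 112 s allowed, and the hand-in call reported no verdict.

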